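Nest the empty parts cups on the repair bench

TASK

Tidy the repair mat: nest the two empty shouldered parts cups, one after the other in either order, into the matching cup that stands in the little black tray, so that all three make one upright stack with each cup fully seated in the one below. The cup in the tray stays standing there; let go of the stack when done.

Things in the scene. Friction and masses are not known exactly. Their poses are not given: they have to be found in the camera images.
- cup_a_mid (a point): Aluminium cup, mouth up, 80 mm high, 3 mm wall, 80 to 150 g, on the bench top. Tapers out from a 36 mm foot to 52 mm at 44 mm height; a flat shoulder there steps to a straight collar (64 mm outside, 58 inside) up to the rim. Nested, its shoulder rests on the rim of the cup below, 36 mm higher than that cup, 3 mm play all round. Point: on its axis half-way up (40 mm); z up its axis.
- cup_b_mid (a point): Second loose cup, identical to cup_a in shape and size (64 mm collar, 80 mm high), standing mouth up on the bench top; nests in the same way, 36 mm higher than the cup below. Point: on its axis half-way up (40 mm above its foot); z up its axis.
- cup_base_mid (a point): Bottom of the stack: identical to cup_a, loose in a fixed square black tray (90 mm wide, 12 mm high). Point: on its axis half-way up (40 mm above its foot); z up its axis. Not to be used: straight aluminium tumbler (58 mm diameter, 95 mm high, no shoulder), low aluminium dish (90 mm wide), small bottle, screwdriver.
Mind the look-alikes: they are no part of the job. Leave any green look-alike of the part that bears cup_b_mid alone.

How it is judged:
By the outcome, as a careful person would: the job done as asked, in the order asked, and still so for the second after the job is handed in, with the robot touching nothing.
It also fails if it takes over 64 s, if anything falls off the work surface, if the arm or the gripper's body presses on something with over 40 N, if the wrist force passes 120 N, or if a joint passes its speed limit or range.

ROBOT

A 7-joint arm with a two-finger parallel gripper is mounted at the origin on the work surface. World frame = base frame: x ahead of the robot, y to its left, z up, the work surface at z = 0. Lengths are in mm, angles in rad, forces in N, time in s.
With the tool pointing down it reaches from about 400 to 850 mm from the base axis. Payload 4.5 kg.
Tool frame: the origin (TCP) lies on the centre line of the jaws, within the pads' length; the fingertips stand 14 mm ahead of it and the grasp point (between the pads) lies 5 mm behind it (robot.tips_ahead is the distance from the TCP to the fingertips, in mm); z points along the fingers, y is the direction in which the jaws open and shut (so a half turn about z gives the same grasp; the last joint's range is limited). The gripper opens to 85 mm and grips with 20 to 120 N. Pads are 22 mm wide; open, the fingers measure 114 mm over their backs; the gripper's body (76 mm by 85 mm) begins 54 mm behind the grasp point. The pads swing forward as they close: fully open they stand 13 mm farther back than shut.
Start: joints at [-1.076, 0.689, -0.195, 1.565, 0.157, 0.902, -0.215], TCP at [277.901, 559.843, 245.317] pointing down, gripper open.
Joint ranges: [-3.01, 3.01], [-0.46, 2.08], [-1.47, 1.51], [0.13, 2.56], [-1, 4.14], [0.04, 2.09], [-2.66, 2.66]. Speed limits (rad/s): [2.57, 2.57, 3.14, 3.14, 3.14, 3.14, 3.14].

INTERFACE

Orientations are given as a unit quaternion [w, x, y, z].
In Python, from workcell import robot gives the robot as it stands.
- The arm moves only by the tool arm_command, never from a script. Its argument "plan" is a list of rows, each an object of numbers: "x", "y", "z": the shift along the tool's x, y, z each as a share of 0.2 m, from -1 to 1; "ax", "ay", "az": the turn, a rotation vector about the tool's x, y, z each as a share of 90 degrees, from -1 to 1; "fingers": the opening, from -1 (shut) to 1 (fully open). In form: [{"x": .., "y": .., "z": .., "ax": .., "ay": .., "az": .., "fingers": ..}, ...]. A call has 1 to 20 rows; each row is the pose to reach, as a shift and turn from the pose commanded when the call began, along the tool's axes at that moment; what a row does not reach only later rows make up. A row lasts 1/12 s, in which the tool goes at most 41.7 mm and 7.16 degrees, less where a joint would pass 70% of its speed; a pose out of reach is approached as far as the arm can. A call with a number of a shift or a turn outside -1 to 1 is refused whole. A call with a gripper value outside its range is refused whole. The fingers move at their own pace and stop on an object; "newtons" is the grip in N (left out, the last holds). Time passes only in rows, so rows that repeat a pose let the fingers close. It gives the time, the measured TCP pose, the force and the opening at its end, in the units of the state.
- robot.observe(): the state, without advancing time (a new reading comes with each control period).
- robot.camera(name): name is "side" or "top"; returns the picture (400x640x3 uint8, red, green, blue); there is no depth.
- robot.camera_info(name): a dict with "K" (3x3 intrinsics, pixels), "k1" (the pictures are not rectified: a ray, as slopes to the right and down, at radius r is drawn at 1 + k1 r^2 times it, then the intrinsics apply), "R" (3x3) and "t" (3): a world point X has camera coordinates R X + t. Camera axes: x right, y down, z forward; pixel columns grow to the right and rows downward; lengths in mm; the calibration is good to about 2 mm. A picture is of the moment at which its call begins. camera_info takes no time and is no camera call.
- robot.job_done(): hands the job in, once; it reports no verdict.
The state is a dict: "t": time; "joint_positions": joint angles; "qd": joint speeds; "joint_efforts": joint torques, N m; "eef_pos": TCP position; "orientation": TCP orientation; "wrist_force": force on the tool from outside, world axes, zero at the start; "ft_torque": the same for the moment, N m; "finger_gap": opening from 0.0 (shut) to 1.0 (fully open).
Only numpy, scipy, OpenCV 4.12 (cv2) and the standard library are available. Lean on these libraries where they do the work, as an engineer would, in place of code of your own. Each camera call takes 0.05 s, during which the arm holds its last target. There are 200 camera calls.

## Working session

There is one attempt and no reset: what is moved stays moved. The work goes in short steps, Python scripts to look and compute and a tool call to move; the robot and the scene stay as the last step left them, time stands still between calls to the robot, and variables do not carry over. Pictures are saved under pics/ and viewed, about 8 in all and at most 12, crops included, and the job is handed in when it is done.

Besides the shell and the picture viewer there is one more tool, called after "Emit:" as name([rows], argument=value, ...), one row to a line, values as JSON. arm_command: Moves the arm, as the interface text tells. Shift numbers are shares of 0.2 m and turn numbers shares of 90 degrees, none past 1 either way. Its arguments: {"type":"object","properties":{"plan":{"type":"array","items":{"type":"object","properties":{"x":{"type":"number","minimum":-1,"maximum":1},"y":{"type":"number","minimum":-1,"maximum":1},"z":{"type":"number","minimum":-1,"maximum":1},"ax":{"type":"number","minimum":-1,"maximum":1},"ay":{"type":"number","minimum":-1,"maximum":1},"az":{"type":"number","minimum":-1,"maximum":1},"fingers":{"type":"number"}}}},"newtons":{"type":"number"}},"required":["plan"]}

```bash
mkdir -p pics; ls; cat > h.py <<'E'
import numpy as np, cv2
from workcell import robot
def save(n,img): cv2.imwrite('pics/'+n+'.png',cv2.cvtColor(img,cv2.COLOR_RGB2BGR))
def ray(c,u,v):
    i=robot.camera_info(c);K=np.array(i['K'],float);R=np.array(i['R'],float);t=np.array(i['t'],float)
    p=cv2.undistortPoints(np.array([[[u,v]]],float),K,np.array([i['k1'],0,0,0.]))[0,0]
    return -R.T@t, R.T@np.array([p[0],p[1],1.])
def plane(c,u,v,z):
    o,d=ray(c,u,v); return o+d*(z-o[2])/d[2]
def proj(c,X):
    i=robot.camera_info(c);K=np.array(i['K'],float);R=np.array(i['R'],float);t=np.array(i['t'],float)
    return cv2.projectPoints(np.array(X,float).reshape(-1,3),cv2.Rodrigues(R)[0],t,K,np.array([i['k1'],0,0,0.]))[0][:,0]
def tri(u1,u2):
    (o1,d1),(o2,d2)=ray('top',*u1),ray('side',*u2)
    A=np.array([d1,-d2]).T; s=np.linalg.lstsq(A,o2-o1,rcond=None)[0]
    a,b=o1+s[0]*d1,o2+s[1]*d2
    return (a+b)/2,np.linalg.norm(a-b)
E
python3 - <<'E'
from h import *
for c in('top','side'):
    save(c+'0',robot.camera(c)); i=robot.camera_info(c); print(c,np.round(-np.array(i['R']).T@np.array(i['t'])),np.array(i['R']).round(2).tolist(),i['K'],i['k1'])
print(robot.observe())
E
```

```text
pics
top [436.  11. 995.] [[-0.01, -1.0, 0.0], [-0.99, 0.01, -0.11], [0.11, -0.0, -0.99]] [[390.75472306   0.         319.90716312]
 [  0.         390.75472306 198.21512796]
 [  0.           0.           1.        ]] -0.007986136373832395
side [490. 673. 490.] [[-1.0, -0.08, -0.02], [-0.02, 0.54, -0.84], [0.08, -0.84, -0.54]] [[422.99398902   0.         319.15767392]
 [  0.         422.99398902 200.5481531 ]
 [  0.           0.           1.        ]] -0.10089992983928675
{'t': 0.1, 'joint_positions': array([-1.0762115 ,  0.68991626, -0.19450245,  1.56624758,  0.15728531,
        0.90247254, -0.21509749]), 'qd': array([-6.24609461e-04, -4.43511144e-03,  1.51424410e-05, -9.94059971e-04,
       -8.79000112e-04,  9.11883123e-04, -1.54801001e-03]), 'joint_efforts': array([-2.29757177e-03, -5.40609598e+01, -1.27125610e+00, -1.58985722e+01,
        9.35796008e-03,  4.43015844e-03, -4.18894146e-06]), 'eef_pos': array([277.70196596, 559.29511393, 244.55167153]), 'orientation': array([-1.32362762e-04,  2.28331744e-01,  9.73583037e-01, -8.17282613e-04]), 'wrist_force': array([-0.05268738,  1.16878964, -0.31607036]), 'ft_torque': array([ 0.01601028, -0.03533978,  0.0009795 ]), 'finger_gap': 0.9978319557636008}
```

View pics/top0.png

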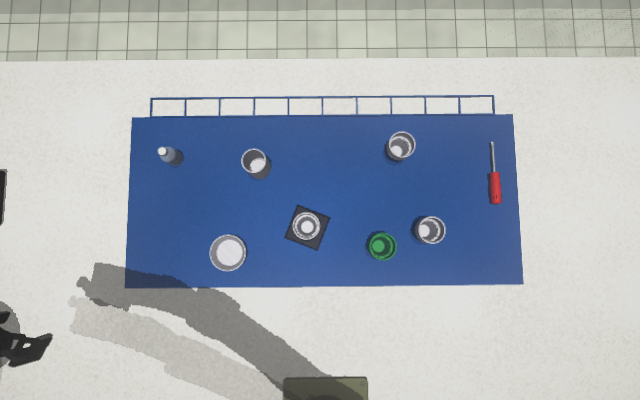

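View pics/side0.png

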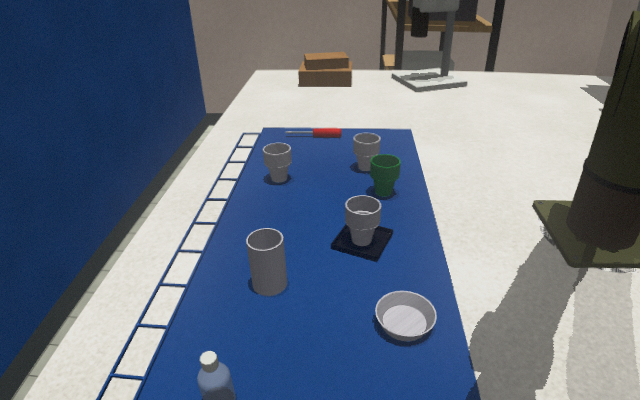

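Top view: base cup in tray (307,227). Loose shouldered aluminium cups at (401,145) and (430,230). Look-alikes are the green cup (382,246), the straight tumbler (255,162) and the dish (228,252); the bottle (170,155) and screwdriver (495,185) are also not to be used. In the side view the chosen cups are at (278,163), (367,152) and the base at (362,220), all with shoulders. I'll measure the rims and check them in close crops.

```bash
cat >> h.py <<'E'
def blob(img,u,v,r=26,green=False):
    hsv=cv2.cvtColor(img,cv2.COLOR_RGB2HSV); H,S,V=cv2.split(hsv)
    m=((H>45)&(H<85)&(S>90)) if green else ((S<75)&(V>60))
    m=m.astype(np.uint8); w=np.zeros_like(m); cv2.circle(w,(int(u),int(v)),r,1,-1); m=cv2.morphologyEx(m*w,cv2.MORPH_CLOSE,np.ones((3,3)))
    cs=cv2.findContours(m,cv2.RETR_EXTERNAL,cv2.CHAIN_APPROX_NONE)[0]
    return max(cs,key=cv2.contourArea)[:,0].astype(float)
def rimtop(img,u,v,**k):
    p=blob(img,u,v,**k); n=proj('top',[[436,11,0]])[0]; c=p.mean(0); d=(c-n)/np.linalg.norm(c-n)
    q=p[(p-c)@d>-2]
    s=np.linalg.lstsq(np.c_[2*q,np.ones(len(q))],(q**2).sum(1),rcond=None)[0]
    return s[:2],np.sqrt(s[2]+s[0]**2+s[1]**2)+.5
def rimside(img,u,v,**k):
    p=blob(img,u,v,**k); vt=p[:,1].min()-.5; q=p[p[:,1]<vt+0.45*np.ptp(p[:,0])]
    ul,ur=q[:,0].min()-.5,q[:,0].max()+.5; o,d=ray('side',(ul+ur)/2,vt)
    a=(ur-ul)/2; s=-d[2]/np.linalg.norm(d)
    return np.array([(ul+ur)/2,vt+a*s]),a
def ring(c,img,X,r=32):
    th=np.linspace(0,2*np.pi,60); return proj(c,np.c_[X[0]+r*np.cos(th),X[1]+r*np.sin(th),np.full(60,X[2])])
E
python3 - <<'E'
from h import *
T,S=[cv2.cvtColor(cv2.imread(f'pics/{c}0.png'),cv2.COLOR_BGR2RGB) for c in('top','side')]
rows=[]
for n,t,s,g in [('A',(401,145),(278,160),0),('B',(430,230),(367,150),0),('base',(307,227),(362,215),0),('green',(382,246),(385,172),1),('tumb',(255,162),(267,260),0)]:
    (a,ra),(b,rb)=rimtop(T,*t,green=g,r=20 if n!='tumb' else 26),rimside(S,*s,green=g,r=26 if n!='tumb' else 40)
    X,e=tri(a,b); print(n,a.round(1),ra.round(1),b.round(1),rb.round(1),X.round(1),'err',e.round(1),'plane80 top',plane('top',*a,80)[:2].round(1),'side',plane('side',*b,80)[:2].round(1))
    if n=='tumb':continue
    o=[]
    for c,im,q in(('top',T,a),('side',S,b)):
        x,y=(q-24).astype(int); y+=6 if c=='side' else 0
        im=cv2.resize(im[y:y+48,x:x+48],None,fx=4,fy=4,interpolation=cv2.INTER_CUBIC)
        cv2.polylines(im,[np.int32((ring(c,im,[*X[:2],80])-[x,y]+.5)*4)],True,(255,0,0),1); o.append(im)
    rows.append(np.vstack(o))
save('crops',np.hstack(rows))
print('tray c',plane('top',307,228,12))
for p in[(152,98),(493,97),(152,116),(493,114)]: print('rail',plane('top',*p,0).round())
E
```

```text
A [401.7 144.2] 13.6 [276.5 148.3] 14.0 [ 663.  -189.3   77.2] err 0.0 plane80 top [ 662.3 -188.7] side [ 661.8 -183.5]
B [431.4 229.7] 14.1 [366.5 138. ] 14.0 [ 458.  -253.1   76.6] err 0.4 plane80 top [ 457.7 -252.1] side [ 458.4 -245.6]
base [306.8 227.3] 18.9 [362.5 203.9] 18.0 [468.3  39.1  79.7] err 5.0 plane80 top [465.7  39.2] side [470.8  39.4]
green [382.7 246.2] 13.5 [385.  159.9] 14.5 [ 420.7 -137.2   78.6] err 0.9 plane80 top [ 420.3 -137. ] side [ 421.4 -134.5]
tumb [253.3 160.5] 12.7 [264.5 238.6] 19.0 [622.9 163.8  92.7] err 0.0 plane80 top [625.5 165.9] side [627.1 147.5]
tray c [466.2834392   40.95696772  12.        ]
rail [812. 448.   0.]
rail [ 808. -452.    0.]
rail [763. 446.   0.]
rail [ 761. -449.   -0.]
```

View pics/crops.png

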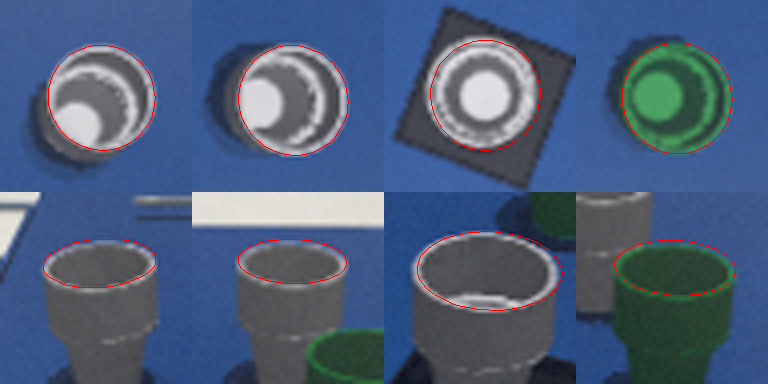

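Crops: A, B and the base are all shouldered aluminium cups, and the rings fit A and B. The base ring is about 1 px off because the tray leaked into its mask, so I'll redo that one.

```bash
python3 - <<'E'
from h import *
print('tips',robot.tips_ahead)
T,S=[cv2.cvtColor(cv2.imread(f'pics/{c}0.png'),cv2.COLOR_BGR2RGB) for c in('top','side')]
V=cv2.cvtColor(T,cv2.COLOR_RGB2HSV)
for th in(100,120,140):
    m=((V[...,1]<75)&(V[...,2]>th)).astype(np.uint8); w=np.zeros_like(m); cv2.circle(w,(307,227),20,1,-1)
    cs=cv2.findContours(m*w,0,1)[0]; p=np.vstack([c for c in cs if len(c)>15]); p=cv2.convexHull(p)
    (c,r)=cv2.minEnclosingCircle(p); print(th,np.round(c,2),round(r+.5,1),cv2.fitEllipse(p)[0])
b,ra=rimside(S,362,215); p=blob(S,362,215); print(b,ra,[(y,p[p[:,1]==y,0].min(),p[p[:,1]==y,0].max()) for y in range(196,228,3)])
for a in[tuple(c)]:
  for b2 in (b,(361.5,204)):
    X,e=tri(a,b2); print(X.round(1),e.round(1),plane('top',*a,80).round(1),plane('side',*b2,80).round(1))
E
```

```text
tips 14.0
100 [305.91 225.38] 14.7 (305.89385986328125, 225.41859436035156)
120 [305.87 225.4 ] 14.5 (305.87841796875, 225.42405700683594)
140 [305.88 225.47] 14.3 (305.8614196777344, 225.46922302246094)
[362.5        203.94310034] 18.0 [(196, np.float64(354.0), np.float64(371.0)), (199, np.float64(348.0), np.float64(377.0)), (202, np.float64(346.0), np.float64(379.0)), (205, np.float64(345.0), np.float64(380.0)), (208, np.float64(346.0), np.float64(380.0)), (211, np.float64(346.0), np.float64(380.0)), (214, np.float64(346.0), np.float64(379.0)), (217, np.float64(346.0), np.float64(379.0)), (220, np.float64(346.0), np.float64(379.0)), (223, np.float64(346.0), np.float64(378.0)), (226, np.float64(348.0), np.float64(377.0))]
[470.4  41.4  81.3] 0.7 [470.1  41.5  80. ] [470.8  39.4  80. ]
[471.3  41.4  81.1] 2.5 [470.1  41.5  80. ] [472.5  39.6  80. ]
```

Emit:
arm_command([
  {"x": -0.9,"y": -0.7,"az": -0.293},
  {"x": -0.9,"y": -0.7,"az": -0.293},
  {"x": -0.9,"y": -0.7,"az": -0.293},
  {"x": -0.9,"y": -0.7,"az": -0.293},
  {"x": -0.9,"y": -0.7,"az": -0.293},
  {"x": -0.9,"y": -0.7,"az": -0.293},
  {"x": -0.9,"y": -0.7,"az": -0.293},
  {"x": -0.9,"y": -0.7,"az": -0.293},
])

```text
invalid input at $.plan[0]: expected keys x, y, z, ax, ay, az, fingers
```

Emit:
arm_command([
  {"x": -1,"y": -1,"z": 0,"ax": 0,"ay": 0,"az": -0.293,"fingers": 1},
  {"x": -1,"y": -1,"z": 0,"ax": 0,"ay": 0,"az": -0.293,"fingers": 1},
  {"x": -1,"y": -1,"z": 0,"ax": 0,"ay": 0,"az": -0.293,"fingers": 1},
  {"x": -1,"y": -1,"z": 0,"ax": 0,"ay": 0,"az": -0.293,"fingers": 1},
  {"x": -1,"y": -1,"z": 0,"ax": 0,"ay": 0,"az": -0.293,"fingers": 1},
  {"x": -1,"y": -1,"z": 0,"ax": 0,"ay": 0,"az": -0.293,"fingers": 1},
  {"x": -1,"y": -1,"z": 0,"ax": 0,"ay": 0,"az": -0.293,"fingers": 1},
  {"x": -1,"y": -1,"z": 0,"ax": 0,"ay": 0,"az": -0.293,"fingers": 1},
])

```text
t: 0.77
eef_pos: [370.3, 282.6, 244.5]
orientation: [-0.0, 0.006, 1.0, -0.004]
wrist_force: [-0.8, 0.1, -0.2]
finger_gap: 1.003
```

Emit:
arm_command([
  {"x": -0.45,"y": -1,"z": 0,"ax": 0,"ay": 0,"az": 0,"fingers": 1},
  {"x": -0.45,"y": -1,"z": 0,"ax": 0,"ay": 0,"az": 0,"fingers": 1},
  {"x": -0.45,"y": -1,"z": 0,"ax": 0,"ay": 0,"az": 0,"fingers": 1},
  {"x": -0.45,"y": -1,"z": 0,"ax": 0,"ay": 0,"az": 0,"fingers": 1},
  {"x": -0.45,"y": -1,"z": 0,"ax": 0,"ay": 0,"az": 0,"fingers": 1},
  {"x": -0.45,"y": -1,"z": 0,"ax": 0,"ay": 0,"az": 0,"fingers": 1},
  {"x": -0.45,"y": -1,"z": 0,"ax": 0,"ay": 0,"az": 0,"fingers": 1},
])

```text
t: 1.35
eef_pos: [459.3, 87.2, 244.8]
orientation: [-0.0, 0.005, 1.0, -0.001]
wrist_force: [-0.2, 0.8, 0.1]
finger_gap: 1.0
```

Emit:
arm_command([
  {"x": 0,"y": -1,"z": 0,"ax": 0,"ay": 0,"az": 0,"fingers": 1},
  {"x": 0,"y": -1,"z": 0,"ax": 0,"ay": 0,"az": 0,"fingers": 1},
  {"x": 0,"y": -1,"z": 0,"ax": 0,"ay": 0,"az": 0,"fingers": 1},
  {"x": 0,"y": -1,"z": 0,"ax": 0,"ay": 0,"az": 0,"fingers": 1},
  {"x": 0,"y": -1,"z": 0,"ax": 0,"ay": 0,"az": 0,"fingers": 1},
  {"x": 0,"y": -1,"z": 0,"ax": 0,"ay": 0,"az": 0,"fingers": 1},
  {"x": 0,"y": -1,"z": 0,"ax": 0,"ay": 0,"az": 0,"fingers": 1},
])

```text
t: 1.93
eef_pos: [457.8, -108.9, 245.0]
orientation: [-0.0, 0.002, 1.0, 0.0]
wrist_force: [1.2, 1.5, -0.0]
finger_gap: 0.996
```

Emit:
arm_command([
  {"x": 0,"y": -0.7,"z": 0.3,"ax": 0,"ay": 0,"az": 0,"fingers": 1},
  {"x": 0,"y": -0.7,"z": 0.3,"ax": 0,"ay": 0,"az": 0,"fingers": 1},
  {"x": 0,"y": -0.7,"z": 0.3,"ax": 0,"ay": 0,"az": 0,"fingers": 1},
  {"x": 0,"y": -0.7,"z": 0.3,"ax": 0,"ay": 0,"az": 0,"fingers": 1},
  {"x": 0,"y": -0.7,"z": 0.3,"ax": 0,"ay": 0,"az": 0,"fingers": 1},
  {"x": 0,"y": -0.7,"z": 0.3,"ax": 0,"ay": 0,"az": 0,"fingers": 1},
  {"x": 0,"y": -0.7,"z": 0.3,"ax": 0,"ay": 0,"az": 0,"fingers": 1},
  {"x": 0,"y": -0.7,"z": 0.3,"ax": 0,"ay": 0,"az": 0,"fingers": 1},
])

```text
t: 2.6
eef_pos: [459.1, -245.2, 185.9]
orientation: [0.001, -0.002, 1.0, 0.001]
wrist_force: [-0.2, 0.5, 0.2]
finger_gap: 1.001
```

Emit:
arm_command([
  {"x": 0,"y": -0.03,"z": 0.2,"ax": 0,"ay": 0,"az": 0,"fingers": 1},
  {"x": 0,"y": -0.03,"z": 0.2,"ax": 0,"ay": 0,"az": 0,"fingers": 1},
  {"x": 0,"y": -0.03,"z": 0.2,"ax": 0,"ay": 0,"az": 0,"fingers": 1},
  {"x": 0,"y": -0.03,"z": 0.2,"ax": 0,"ay": 0,"az": 0,"fingers": 1},
])

```text
t: 2.93
eef_pos: [458.6, -253.1, 146.4]
orientation: [0.0, -0.001, 1.0, 0.0]
wrist_force: [0.7, -0.4, 1.3]
finger_gap: 0.999
```

```bash
python3 - <<'E'
from h import *
T,S=robot.camera('top'),robot.camera('side')
o=robot.observe(); print(o['t'],o['eef_pos'].round(1),o['orientation'].round(4))
save('c1',np.hstack([cv2.resize(T[170:290,360:480],None,fx=3.2,fy=3.2),cv2.resize(S[60:180,310:430],None,fx=3.2,fy=3.2)]))
E
```

```text
3.0333 [ 459.  -253.8  147. ] [ 1.4e-03 -3.0e-04  1.0e+00 -4.0e-04]
```

View pics/c1.png

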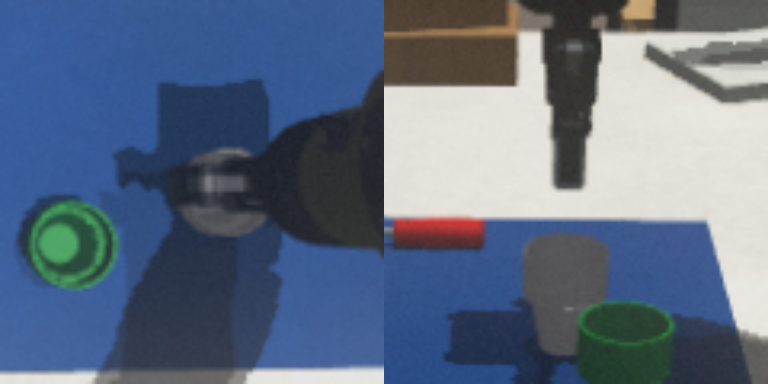

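Side crop: the finger (569,180) lines up with the cup centre (567,260). The top crop shows the fingers straddling the cup, well clear of the green one. Descending and gripping.

Emit:
arm_command([
  {"x": 0,"y": 0,"z": 0.2,"ax": 0,"ay": 0,"az": 0,"fingers": 1},
  {"x": 0,"y": 0,"z": 0.35,"ax": 0,"ay": 0,"az": 0,"fingers": 1},
  {"x": 0,"y": 0,"z": 0.425,"ax": 0,"ay": 0,"az": 0,"fingers": 1},
  {"x": 0,"y": 0,"z": 0.425,"ax": 0,"ay": 0,"az": 0,"fingers": 1},
  {"x": 0,"y": 0,"z": 0.425,"ax": 0,"ay": 0,"az": 0,"fingers": 1},
  {"x": 0,"y": 0,"z": 0.425,"ax": 0,"ay": 0,"az": 0,"fingers": 0.6},
  {"x": 0,"y": 0,"z": 0.425,"ax": 0,"ay": 0,"az": 0,"fingers": 0.4},
  {"x": 0,"y": 0,"z": 0.425,"ax": 0,"ay": 0,"az": 0,"fingers": 0.2},
  {"x": 0,"y": 0,"z": 0.425,"ax": 0,"ay": 0,"az": 0,"fingers": 0},
  {"x": 0,"y": 0,"z": 0.425,"ax": 0,"ay": 0,"az": 0,"fingers": 0},
  {"x": 0,"y": 0,"z": 0.425,"ax": 0,"ay": 0,"az": 0,"fingers": 0},
], newtons=40)

```text
t: 3.95
eef_pos: [459.1, -254.6, 62.4]
orientation: [0.002, 0.0, 1.0, -0.001]
wrist_force: [-0.9, 0.9, 7.6]
finger_gap: 0.733
```

Emit:
arm_command([
  {"x": 0,"y": 0,"z": -0.1,"ax": 0,"ay": 0,"az": 0,"fingers": 0},
  {"x": 0,"y": 0,"z": -0.25,"ax": 0,"ay": 0,"az": 0,"fingers": 0},
  {"x": 0,"y": 0,"z": -0.4,"ax": 0,"ay": 0,"az": 0,"fingers": 0},
  {"x": 0,"y": 0,"z": -0.55,"ax": 0,"ay": 0,"az": 0,"fingers": 0},
  {"x": 0,"y": 0,"z": -0.7,"ax": 0,"ay": 0,"az": 0,"fingers": 0},
  {"x": 0,"y": 0.1,"z": -0.8,"ax": 0,"ay": 0,"az": 0,"fingers": 0},
  {"x": 0,"y": 0.25,"z": -0.8,"ax": 0,"ay": 0,"az": 0,"fingers": 0},
  {"x": 0,"y": 0.4,"z": -0.8,"ax": 0,"ay": 0,"az": 0,"fingers": 0},
  {"x": 0,"y": 0.55,"z": -0.8,"ax": 0,"ay": 0,"az": 0,"fingers": 0},
  {"x": 0,"y": 0.7,"z": -0.8,"ax": 0,"ay": 0,"az": 0,"fingers": 0},
])

```text
t: 4.78
eef_pos: [457.8, -113.3, 221.7]
orientation: [0.001, 0.001, 1.0, -0.0]
wrist_force: [1.3, 0.3, -1.0]
finger_gap: 0.732
```

Emit:
arm_command([
  {"x": -0.02,"y": 0.15,"z": 0,"ax": 0,"ay": 0,"az": 0,"fingers": 0},
  {"x": -0.04,"y": 0.3,"z": 0,"ax": 0,"ay": 0,"az": 0,"fingers": 0},
  {"x": -0.06,"y": 0.45,"z": 0,"ax": 0,"ay": 0,"az": 0,"fingers": 0},
  {"x": -0.06,"y": 0.6,"z": 0,"ax": 0,"ay": 0,"az": 0,"fingers": 0},
  {"x": -0.06,"y": 0.7,"z": 0,"ax": 0,"ay": 0,"az": 0,"fingers": 0},
  {"x": -0.06,"y": 0.775,"z": 0,"ax": 0,"ay": 0,"az": 0,"fingers": 0},
  {"x": -0.06,"y": 0.775,"z": 0.1,"ax": 0,"ay": 0,"az": 0,"fingers": 0},
  {"x": -0.06,"y": 0.775,"z": 0.2,"ax": 0,"ay": 0,"az": 0,"fingers": 0},
  {"x": -0.06,"y": 0.775,"z": 0.2,"ax": 0,"ay": 0,"az": 0,"fingers": 0},
  {"x": -0.06,"y": 0.775,"z": 0.2,"ax": 0,"ay": 0,"az": 0,"fingers": 0},
])

```text
t: 5.62
eef_pos: [469.5, 40.5, 180.7]
orientation: [-0.0, 0.0, 1.0, -0.0]
wrist_force: [0.2, 0.1, -0.7]
finger_gap: 0.734
```

```bash
python3 - <<'E'
from h import *
T,S=robot.camera('top'),robot.camera('side')
o=robot.observe(); print(o['t'],o['eef_pos'].round(1),o['orientation'].round(4),o['finger_gap'],o['wrist_force'].round(1)); save('t2',T);save('s2',S)
save('c2',np.hstack([cv2.resize(T[170:290,250:370],None,fx=3.2,fy=3.2),cv2.resize(S[110:260,290:440],None,fx=2.56,fy=2.56)]))
E
```

```text
5.7167 [470.6  40.6 181.5] [1.e-03 5.e-04 1.e+00 2.e-04] 0.7330196601519723 [ 1.  -0.6 -1.4]
```

View pics/c2.png

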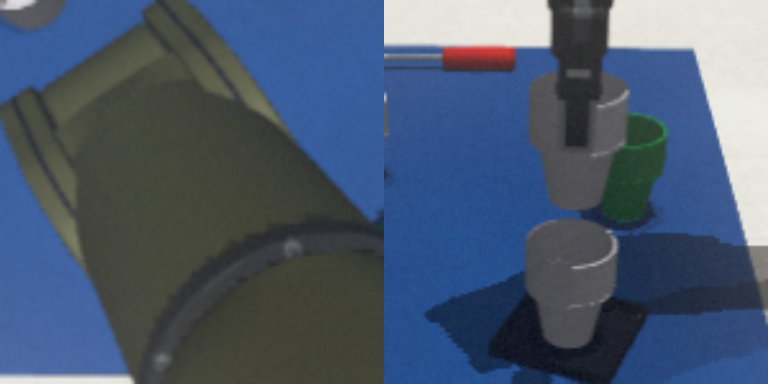

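```bash
python3 - <<'E'
from h import *
S=cv2.cvtColor(cv2.imread('pics/s2.png'),cv2.COLOR_BGR2RGB)
m=((S.max(2).astype(int)-S.min(2)<40)&(S.max(2)>45))
# collar edges: rows of held collar and base collar
for nm,rows,z in(('held',range(146,162,3),None),('base',range(208,222,3),None)):
    for r in rows:
        x=np.where(m[r,335:400])[0]+335; print(nm,r,x.min(),x.max(),(x.min()+x.max())/2, S[r,x.max()+1],end=' | ')
    print()
for X in([470.6,40.6,199.5],[470.6,40.6,163.5],[470.5,41,82],[470.5,41,46],[471.5,41,46]): print(X,proj('side',X).round(1))
E
```

```text
held 146 347 385 366.0 [ 58  88 139] | held 149 347 384 365.5 [ 71  86 123] | held 152 347 384 365.5 [ 73  89 130] | held 155 347 391 369.0 [ 51 116  91] | held 158 347 396 371.5 [ 48 101  67] | held 161 347 398 372.5 [ 51 129  69] | 
base 208 345 381 363.0 [29 47 77] | base 211 345 381 363.0 [29 47 77] | base 214 345 380 362.5 [31 49 78] | base 217 345 380 362.5 [29 46 78] | base 220 345 380 362.5 [28 48 81] | 
[470.6, 40.6, 199.5] [[365.  142.7]]
[470.6, 40.6, 163.5] [[364.2 162.4]]
[470.5, 41, 82] [[362.7 203.5]]
[470.5, 41, 46] [[362.  220.1]]
[471.5, 41, 46] [[361.5 220.1]]
```

Emit:
arm_command([
  {"x": -0.008,"y": 0.003,"z": 0,"ax": 0,"ay": 0,"az": 0,"fingers": 0},
  {"x": -0.008,"y": 0.003,"z": 0.1,"ax": 0,"ay": 0,"az": 0,"fingers": 0},
  {"x": -0.008,"y": 0.003,"z": 0.17,"ax": 0,"ay": 0,"az": 0,"fingers": 0},
  {"x": -0.008,"y": 0.003,"z": 0.23,"ax": 0,"ay": 0,"az": 0,"fingers": 0},
  {"x": -0.008,"y": 0.003,"z": 0.28,"ax": 0,"ay": 0,"az": 0,"fingers": 0},
  {"x": -0.008,"y": 0.003,"z": 0.31,"ax": 0,"ay": 0,"az": 0,"fingers": 0},
  {"x": -0.008,"y": 0.003,"z": 0.34,"ax": 0,"ay": 0,"az": 0,"fingers": 0},
  {"x": -0.008,"y": 0.003,"z": 0.36,"ax": 0,"ay": 0,"az": 0,"fingers": 0},
  {"x": -0.008,"y": 0.003,"z": 0.37,"ax": 0,"ay": 0,"az": 0,"fingers": 0},
  {"x": -0.008,"y": 0.003,"z": 0.37,"ax": 0,"ay": 0,"az": 0,"fingers": 0},
  {"x": -0.008,"y": 0.003,"z": 0.37,"ax": 0,"ay": 0,"az": 0,"fingers": 0},
])

```text
t: 6.63
eef_pos: [471.8, 41.4, 106.5]
orientation: [0.0, 0.0, 1.0, 0.0]
wrist_force: [-0.4, -0.4, 0.4]
finger_gap: 0.731
```

Emit:
arm_command([
  {"x": 0,"y": 0,"z": 0.01,"ax": 0,"ay": 0,"az": 0,"fingers": 0},
  {"x": 0,"y": 0,"z": 0.015,"ax": 0,"ay": 0,"az": 0,"fingers": 0},
  {"x": 0,"y": 0,"z": 0.015,"ax": 0,"ay": 0,"az": 0,"fingers": 0},
  {"x": 0,"y": 0,"z": 0.015,"ax": 0,"ay": 0,"az": 0,"fingers": 0},
])

```text
t: 6.97
eef_pos: [471.6, 41.3, 103.3]
orientation: [0.0, 0.0, 1.0, 0.0]
wrist_force: [-0.0, -0.4, -0.8]
finger_gap: 0.73
```

Emit:
arm_command([
  {"x": 0,"y": 0,"z": 0.005,"ax": 0,"ay": 0,"az": 0,"fingers": 0},
  {"x": 0,"y": 0,"z": 0.008,"ax": 0,"ay": 0,"az": 0,"fingers": 0},
  {"x": 0,"y": 0,"z": 0.008,"ax": 0,"ay": 0,"az": 0,"fingers": 0},
  {"x": 0,"y": 0,"z": 0.008,"ax": 0,"ay": 0,"az": 0,"fingers": 0},
])

```text
t: 7.3
eef_pos: [471.7, 41.2, 101.9]
orientation: [0.0, 0.0, 1.0, -0.0]
wrist_force: [-0.4, -0.2, 2.1]
finger_gap: 0.737
```

Emit:
arm_command([
  {"x": 0,"y": 0,"z": 0.005,"ax": 0,"ay": 0,"az": 0,"fingers": 0},
  {"x": 0,"y": 0,"z": 0.005,"ax": 0,"ay": 0,"az": 0,"fingers": 0},
  {"x": 0,"y": 0,"z": 0.005,"ax": 0,"ay": 0,"az": 0,"fingers": 0},
])

```text
t: 7.55
eef_pos: [471.9, 40.3, 101.5]
orientation: [0.0, 0.001, 1.0, -0.001]
wrist_force: [-1.5, -1.0, 10.9]
finger_gap: 0.732
```

Emit:
arm_command([
  {"x": 0,"y": 0,"z": 0,"ax": 0,"ay": 0,"az": 0,"fingers": 0.6},
  {"x": 0,"y": 0,"z": 0,"ax": 0,"ay": 0,"az": 0,"fingers": 1},
  {"x": 0,"y": 0,"z": 0,"ax": 0,"ay": 0,"az": 0,"fingers": 1},
  {"x": 0,"y": 0,"z": 0,"ax": 0,"ay": 0,"az": 0,"fingers": 1},
  {"x": 0,"y": 0,"z": 0,"ax": 0,"ay": 0,"az": 0,"fingers": 1},
  {"x": 0,"y": 0,"z": -0.1,"ax": 0,"ay": 0,"az": 0,"fingers": 1},
  {"x": 0,"y": 0,"z": -0.25,"ax": 0,"ay": 0,"az": 0,"fingers": 1},
  {"x": 0,"y": 0,"z": -0.4,"ax": 0,"ay": 0,"az": 0,"fingers": 1},
  {"x": 0,"y": -0.1,"z": -0.55,"ax": 0,"ay": 0,"az": 0,"fingers": 1},
  {"x": -0.15,"y": -0.25,"z": -0.55,"ax": 0,"ay": 0,"az": 0,"fingers": 1},
  {"x": -0.3,"y": -0.4,"z": -0.55,"ax": 0,"ay": 0,"az": 0,"fingers": 1},
  {"x": -0.45,"y": -0.55,"z": -0.55,"ax": 0,"ay": 0,"az": 0,"fingers": 1},
  {"x": -0.6,"y": -0.7,"z": -0.55,"ax": 0,"ay": 0,"az": 0,"fingers": 1},
  {"x": -0.75,"y": -0.85,"z": -0.55,"ax": 0,"ay": 0,"az": 0,"fingers": 1},
  {"x": -0.9,"y": -1,"z": -0.55,"ax": 0,"ay": 0,"az": 0,"fingers": 1},
  {"x": -0.95,"y": -1,"z": -0.55,"ax": 0,"ay": 0,"az": 0,"fingers": 1},
  {"x": -0.95,"y": -1,"z": -0.55,"ax": 0,"ay": 0,"az": 0,"fingers": 1},
])

```text
t: 8.97
eef_pos: [663.6, -162.3, 209.5]
orientation: [0.001, 0.003, 1.0, -0.0]
wrist_force: [0.3, 0.2, 0.1]
finger_gap: 0.999
```

```bash
python3 - <<'E'
from h import *
T,S=robot.camera('top'),robot.camera('side')
o=robot.observe(); print(o['t'],o['eef_pos'].round(1),o['orientation'].round(4),o['finger_gap'],o['wrist_force'].round(1)); save('t3',T);save('s3',S)
b,r=rimside(S,362,190); print('stack rim side',b,r,plane('side',*b,118).round(1))
save('c3',np.hstack([cv2.resize(T[110:290,270:450],None,fx=2.2,fy=2.2),cv2.resize(S[80:260,250:430],None,fx=2.2,fy=2.2)]))
E
```

```text
9.0667 [ 660.8 -158.   209.8] [-9.e-04  1.e-04  1.e+00  7.e-04] 1.0014794838694714 [-1.2  0.4 -0.6]
stack rim side [363.5        186.81226885] 19.0 [470.3  43.7 118. ]
```

View pics/c3.png

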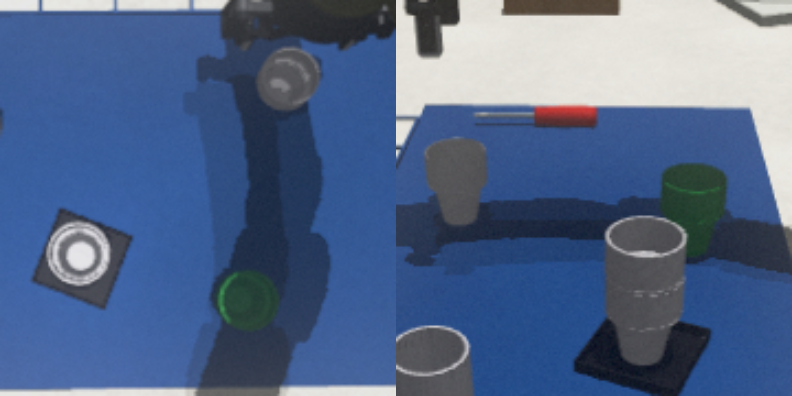

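The top and side crops show cup B sitting square in the base, with equal collar bands, and cup A untouched at crop (288,78). Going for cup A.

Emit:
arm_command([
  {"x": 0,"y": -0.15,"z": 0.05,"ax": 0,"ay": 0,"az": 0,"fingers": 1},
  {"x": 0,"y": -0.15,"z": 0.15,"ax": 0,"ay": 0,"az": 0,"fingers": 1},
  {"x": 0,"y": -0.15,"z": 0.3,"ax": 0,"ay": 0,"az": 0,"fingers": 1},
  {"x": 0,"y": -0.15,"z": 0.35,"ax": 0,"ay": 0,"az": 0,"fingers": 1},
  {"x": 0,"y": -0.15,"z": 0.35,"ax": 0,"ay": 0,"az": 0,"fingers": 1},
])

```text
t: 9.48
eef_pos: [658.2, -186.8, 137.7]
orientation: [-0.004, -0.001, 1.0, 0.001]
wrist_force: [0.3, -0.3, 0.8]
finger_gap: 1.003
```

```bash
python3 - <<'E'
from h import *
o=robot.observe(); print(o['t'],o['eef_pos'].round(1),o['orientation'].round(4))
T=cv2.cvtColor(cv2.imread('pics/t3.png'),cv2.COLOR_BGR2RGB);S=robot.camera('side')
V=cv2.cvtColor(T,cv2.COLOR_RGB2HSV)
m=((V[...,1]<75)&(V[...,2]>110)).astype(np.uint8); w=np.zeros_like(m); cv2.circle(w,(306,225),20,1,-1)
p=cv2.convexHull(np.vstack([c for c in cv2.findContours(m*w,0,1)[0] if len(c)>15])); a,r=cv2.minEnclosingCircle(p)
b,rb=rimside(S,362,190); X,e=tri(a,b); print('stack rim',a,r,b,rb,X.round(1),e.round(1),plane('top',*a,119).round(1))
save('c4',cv2.resize(S[60:200,200:340],None,fx=3,fy=3))
E
```

```text
9.4833 [ 658.2 -186.8  137.7] [-0.0038 -0.0011  1.      0.0011]
stack rim (305.263427734375, 224.65054321289062) 14.7050199508667 [363.5        186.81226885] 19.0 [470.4  41.6 116.8] 0.3 [470.5  41.6 119. ]
```

View pics/c4.png

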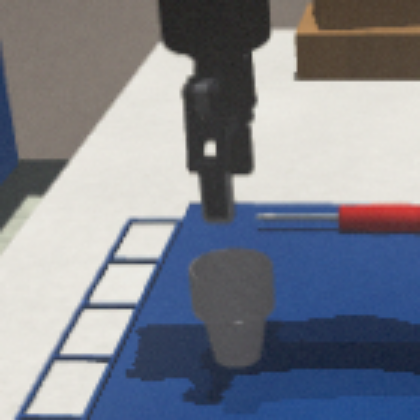

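```bash
python3 - <<'E'
from h import *
S=robot.camera('side'); o=robot.observe(); e=o['eef_pos']; print(e.round(1),o['orientation'].round(4))
print('crop expected of finger front tip', [(proj('side',[e[0],e[1]+d,e[2]-t])[0]-[200,60])*3 for d in(45,57) for t in(0,14)])
print('cup rim', (proj('side',[662,-189,80])[0]-[200,60])*3,rimside(S,278,160))
V=S.max(2).astype(int)
for r in (122,125,128,130): x=np.where(V[r,255:290]<70)[0]+255; print(r,x.min(),x.max(),(x.min()+x.max()+0)/2)
E
```

```text
[ 661.5 -187.3  141.4] [-0.e+00 -7.e-04  1.e+00  4.e-04]
crop expected of finger front tip [array([214.06482746, 210.78922695]), array([215.6305606 , 229.17606565]), array([211.06876888, 217.64329456]), array([212.67891066, 236.19050365])]
cup rim [230.45428274 261.67869627] (array([276.5      , 148.2827654]), np.float64(14.0))
122 267 274 270.5
125 267 274 270.5
128 267 274 270.5
130 268 274 271.0
```

The finger sits where the projection says it should, so the 14 px offset in the crop is only parallax. Descending on A.

Emit:
arm_command([
  {"x": 0,"y": -0.008,"z": 0.15,"ax": 0,"ay": 0,"az": 0,"fingers": 1},
  {"x": 0,"y": -0.008,"z": 0.3,"ax": 0,"ay": 0,"az": 0,"fingers": 1},
  {"x": 0,"y": -0.008,"z": 0.395,"ax": 0,"ay": 0,"az": 0,"fingers": 1},
  {"x": 0,"y": -0.008,"z": 0.395,"ax": 0,"ay": 0,"az": 0,"fingers": 1},
  {"x": 0,"y": -0.008,"z": 0.395,"ax": 0,"ay": 0,"az": 0,"fingers": 1},
  {"x": 0,"y": -0.008,"z": 0.395,"ax": 0,"ay": 0,"az": 0,"fingers": 0.6},
  {"x": 0,"y": -0.008,"z": 0.395,"ax": 0,"ay": 0,"az": 0,"fingers": 0.4},
  {"x": 0,"y": -0.008,"z": 0.395,"ax": 0,"ay": 0,"az": 0,"fingers": 0.2},
  {"x": 0,"y": -0.008,"z": 0.395,"ax": 0,"ay": 0,"az": 0,"fingers": 0},
  {"x": 0,"y": -0.008,"z": 0.395,"ax": 0,"ay": 0,"az": 0,"fingers": 0},
  {"x": 0,"y": -0.008,"z": 0.395,"ax": 0,"ay": 0,"az": 0,"fingers": 0},
], newtons=40)

```text
t: 10.5
eef_pos: [663.6, -190.2, 65.0]
orientation: [0.003, 0.0, 1.0, -0.0]
wrist_force: [-1.0, 0.4, 4.9]
finger_gap: 0.745
```

Emit:
arm_command([
  {"x": 0,"y": 0,"z": -0.1,"ax": 0,"ay": 0,"az": 0,"fingers": 0},
  {"x": 0,"y": 0,"z": -0.25,"ax": 0,"ay": 0,"az": 0,"fingers": 0},
  {"x": 0,"y": 0,"z": -0.4,"ax": 0,"ay": 0,"az": 0,"fingers": 0},
  {"x": 0,"y": 0,"z": -0.55,"ax": 0,"ay": 0,"az": 0,"fingers": 0},
  {"x": 0.05,"y": 0.05,"z": -0.7,"ax": 0,"ay": 0,"az": 0,"fingers": 0},
  {"x": 0.15,"y": 0.15,"z": -0.8,"ax": 0,"ay": 0,"az": 0,"fingers": 0},
  {"x": 0.25,"y": 0.25,"z": -0.8,"ax": 0,"ay": 0,"az": 0,"fingers": 0},
  {"x": 0.37,"y": 0.37,"z": -0.8,"ax": 0,"ay": 0,"az": 0,"fingers": 0},
  {"x": 0.5,"y": 0.5,"z": -0.8,"ax": 0,"ay": 0,"az": 0,"fingers": 0},
  {"x": 0.62,"y": 0.62,"z": -0.8,"ax": 0,"ay": 0,"az": 0,"fingers": 0},
  {"x": 0.74,"y": 0.74,"z": -0.8,"ax": 0,"ay": 0,"az": 0,"fingers": 0},
  {"x": 0.86,"y": 0.86,"z": -0.8,"ax": 0,"ay": 0,"az": 0,"fingers": 0},
  {"x": 0.96,"y": 0.96,"z": -0.8,"ax": 0,"ay": 0,"az": 0,"fingers": 0},
  {"x": 0.96,"y": 1,"z": -0.8,"ax": 0,"ay": 0,"az": 0,"fingers": 0},
  {"x": 0.96,"y": 1,"z": -0.8,"ax": 0,"ay": 0,"az": 0,"fingers": 0},
])

```text
t: 11.75
eef_pos: [469.5, 12.4, 223.3]
orientation: [0.001, -0.002, 1.0, 0.001]
wrist_force: [0.9, 1.0, -1.8]
finger_gap: 0.741
```

Emit:
arm_command([
  {"x": 0,"y": 0.08,"z": 0,"ax": 0,"ay": 0,"az": 0,"fingers": 0},
  {"x": 0,"y": 0.15,"z": 0,"ax": 0,"ay": 0,"az": 0,"fingers": 0},
  {"x": 0,"y": 0.15,"z": 0,"ax": 0,"ay": 0,"az": 0,"fingers": 0},
  {"x": 0,"y": 0.15,"z": 0,"ax": 0,"ay": 0,"az": 0,"fingers": 0},
  {"x": 0,"y": 0.15,"z": 0,"ax": 0,"ay": 0,"az": 0,"fingers": 0},
])

```text
t: 12.17
eef_pos: [470.3, 38.3, 221.9]
orientation: [0.0, 0.001, 1.0, -0.0]
wrist_force: [-0.3, -0.1, -1.3]
finger_gap: 0.748
```

```bash
python3 - <<'E'
from h import *
S=robot.camera('side'); o=robot.observe(); e=o['eef_pos']; print(o['t'],e.round(1),o['orientation'].round(4),o['finger_gap']); save('s5',S)
save('c5',cv2.resize(S[70:270,270:470],None,fx=2.5,fy=2.5))
m=((S.max(2).astype(int)-S.min(2)<40)&(S.max(2)>45))
for r in list(range(108,170,4))+list(range(186,226,4)):
    x=np.where(m[r,335:400])[0]+335; print(r,x.min(),x.max(),(x.min()+x.max())/2,end=' | ')
print()
for dz in (15,-18,-40,-65): print(proj('side',[e[0],e[1],e[2]+dz]).round(1),end='')
print(proj('side',[[470.4,41.6,117],[470.4,41.6,60]]).round(1))
E
```

```text
12.2167 [470.1  38.1 221.8] [ 3.0e-04  1.4e-03  1.0e+00 -4.0e-04] 0.7459747500419238
108 335 399 367.0 | 112 335 399 367.0 | 116 335 399 367.0 | 120 335 399 367.0 | 124 335 399 367.0 | 128 340 399 369.5 | 132 341 385 363.0 | 136 336 385 360.5 | 140 347 384 365.5 | 144 347 384 365.5 | 148 351 379 365.0 | 152 352 378 365.0 | 156 353 391 372.0 | 160 353 398 375.5 | 164 354 396 375.0 | 168 355 399 377.0 | 186 346 392 369.0 | 190 345 393 369.0 | 194 345 395 370.0 | 198 345 389 367.0 | 202 345 381 363.0 | 206 345 381 363.0 | 210 345 381 363.0 | 214 345 380 362.5 | 218 345 380 362.5 | 222 345 380 362.5 | 
[[366.  120.6]][[365.3 139.7]][[364.9 151.9]][[364.4 165.3]][[363.4 186.7]
 [362.3 213.9]]
```

View pics/c5.png

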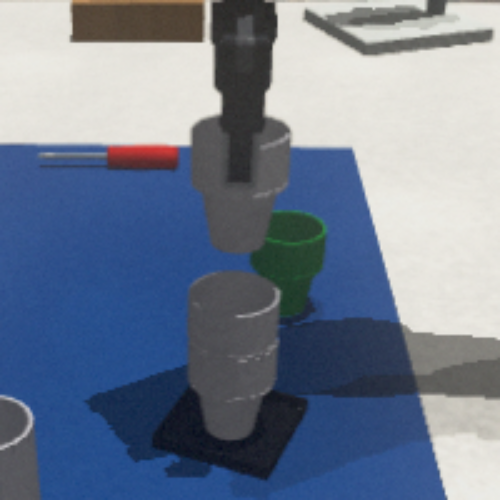

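Side crop: cup A is held upright over the stack, with its collar centre at 365.5 px against 365.3 expected. That leaves only small corrections, +0.5 mm in X and +3.4 mm in Y, before lowering.

Emit:
arm_command([
  {"x": -0.003,"y": 0.017,"z": 0,"ax": 0,"ay": 0,"az": 0,"fingers": 0},
  {"x": -0.003,"y": 0.017,"z": 0.1,"ax": 0,"ay": 0,"az": 0,"fingers": 0},
  {"x": -0.003,"y": 0.017,"z": 0.18,"ax": 0,"ay": 0,"az": 0,"fingers": 0},
  {"x": -0.003,"y": 0.017,"z": 0.25,"ax": 0,"ay": 0,"az": 0,"fingers": 0},
  {"x": -0.003,"y": 0.017,"z": 0.3,"ax": 0,"ay": 0,"az": 0,"fingers": 0},
  {"x": -0.003,"y": 0.017,"z": 0.34,"ax": 0,"ay": 0,"az": 0,"fingers": 0},
  {"x": -0.003,"y": 0.017,"z": 0.37,"ax": 0,"ay": 0,"az": 0,"fingers": 0},
  {"x": -0.003,"y": 0.017,"z": 0.385,"ax": 0,"ay": 0,"az": 0,"fingers": 0},
  {"x": -0.003,"y": 0.017,"z": 0.385,"ax": 0,"ay": 0,"az": 0,"fingers": 0},
  {"x": -0.003,"y": 0.017,"z": 0.385,"ax": 0,"ay": 0,"az": 0,"fingers": 0},
])

```text
t: 13.05
eef_pos: [470.4, 43.1, 144.9]
orientation: [0.0, 0.0, 1.0, 0.0]
wrist_force: [-0.5, 0.2, -2.1]
finger_gap: 0.742
```

Emit:
arm_command([
  {"x": 0,"y": 0,"z": 0.01,"ax": 0,"ay": 0,"az": 0,"fingers": 0},
  {"x": 0,"y": 0,"z": 0.015,"ax": 0,"ay": 0,"az": 0,"fingers": 0},
  {"x": 0,"y": 0,"z": 0.015,"ax": 0,"ay": 0,"az": 0,"fingers": 0},
  {"x": 0,"y": 0,"z": 0.015,"ax": 0,"ay": 0,"az": 0,"fingers": 0},
])

```text
t: 13.38
eef_pos: [470.3, 43.1, 141.8]
orientation: [0.0, 0.0, 1.0, 0.0]
wrist_force: [-0.7, -0.2, -1.0]
finger_gap: 0.746
```

Emit:
arm_command([
  {"x": 0,"y": -0.006,"z": 0.005,"ax": 0,"ay": 0,"az": 0,"fingers": 0},
  {"x": 0,"y": -0.006,"z": 0.01,"ax": 0,"ay": 0,"az": 0,"fingers": 0},
  {"x": 0,"y": -0.006,"z": 0.01,"ax": 0,"ay": 0,"az": 0,"fingers": 0},
  {"x": 0,"y": -0.006,"z": 0.01,"ax": 0,"ay": 0,"az": 0,"fingers": 0},
])

```text
t: 13.72
eef_pos: [470.5, 41.5, 140.1]
orientation: [0.0, 0.0, 1.0, -0.0]
wrist_force: [-0.8, -0.7, 4.1]
finger_gap: 0.745
```

Emit:
arm_command([
  {"x": 0,"y": 0,"z": 0.005,"ax": 0,"ay": 0,"az": 0,"fingers": 0},
  {"x": 0,"y": 0,"z": 0.005,"ax": 0,"ay": 0,"az": 0,"fingers": 0},
  {"x": 0,"y": 0,"z": 0.005,"ax": 0,"ay": 0,"az": 0,"fingers": 0},
])

```text
t: 13.97
eef_pos: [470.8, 41.1, 139.8]
orientation: [0.001, 0.001, 1.0, -0.001]
wrist_force: [-1.8, -2.5, 13.4]
finger_gap: 0.744
```

Contact came at 140 mm, as expected for seated (65.0 + 3.3 + 72 = 140.3). Releasing and retreating straight up, then aside.

Emit:
arm_command([
  {"x": 0,"y": 0,"z": 0,"ax": 0,"ay": 0,"az": 0,"fingers": 0.6},
  {"x": 0,"y": 0,"z": 0,"ax": 0,"ay": 0,"az": 0,"fingers": 1},
  {"x": 0,"y": 0,"z": 0,"ax": 0,"ay": 0,"az": 0,"fingers": 1},
  {"x": 0,"y": 0,"z": 0,"ax": 0,"ay": 0,"az": 0,"fingers": 1},
  {"x": 0,"y": 0,"z": 0,"ax": 0,"ay": 0,"az": 0,"fingers": 1},
  {"x": 0,"y": 0,"z": -0.1,"ax": 0,"ay": 0,"az": 0,"fingers": 1},
  {"x": 0,"y": 0,"z": -0.25,"ax": 0,"ay": 0,"az": 0,"fingers": 1},
  {"x": 0,"y": 0,"z": -0.4,"ax": 0,"ay": 0,"az": 0,"fingers": 1},
  {"x": 0,"y": -0.1,"z": -0.55,"ax": 0,"ay": 0,"az": 0,"fingers": 1},
  {"x": -0.15,"y": -0.25,"z": -0.55,"ax": 0,"ay": 0,"az": 0,"fingers": 1},
  {"x": -0.3,"y": -0.4,"z": -0.55,"ax": 0,"ay": 0,"az": 0,"fingers": 1},
  {"x": -0.45,"y": -0.55,"z": -0.55,"ax": 0,"ay": 0,"az": 0,"fingers": 1},
  {"x": -0.6,"y": -0.7,"z": -0.55,"ax": 0,"ay": 0,"az": 0,"fingers": 1},
  {"x": -0.75,"y": -0.85,"z": -0.55,"ax": 0,"ay": 0,"az": 0,"fingers": 1},
  {"x": -0.9,"y": -1,"z": -0.55,"ax": 0,"ay": 0,"az": 0,"fingers": 1},
  {"x": -0.9,"y": -1,"z": -0.55,"ax": 0,"ay": 0,"az": 0,"fingers": 1},
  {"x": -0.9,"y": -1,"z": -0.55,"ax": 0,"ay": 0,"az": 0,"fingers": 1},
  {"x": -0.9,"y": -1,"z": -0.55,"ax": 0,"ay": 0,"az": 0,"fingers": 1},
])

```text
t: 15.47
eef_pos: [649.4, -157.4, 247.8]
orientation: [-0.001, 0.0, 1.0, 0.001]
wrist_force: [-0.7, 1.4, 0.2]
finger_gap: 0.996
```

```bash
python3 - <<'E'
from h import *
T,S=robot.camera('top'),robot.camera('side'); o=robot.observe(); print(o['t'],o['eef_pos'].round(1),o['wrist_force'].round(1),o['finger_gap'])
V=cv2.cvtColor(T,cv2.COLOR_RGB2HSV)
m=((V[...,1]<75)&(V[...,2]>110)).astype(np.uint8); w=np.zeros_like(m); cv2.circle(w,(305,224),20,1,-1)
p=cv2.convexHull(np.vstack([c for c in cv2.findContours(m*w,0,1)[0] if len(c)>15])); a,r=cv2.minEnclosingCircle(p)
b,rb=rimside(S,364,172,r=30); X,e=tri(a,b); print('stack rim',a,r,b,rb,X.round(1),e.round(1))
save('c6',np.hstack([cv2.resize(T[160:280,240:360],None,fx=3.3,fy=3.3),cv2.resize(S[140:260,300:420],None,fx=3.3,fy=3.3)]))
E
```

```text
15.5667 [ 649.2 -156.1  248.6] [0.7 0.5 0.2] 0.9978834007768463
stack rim (304.5787353515625, 224.3503875732422) 15.302335739135742 [364.5       168.1046019] 19.0 [469.8  41.8 153.4] 0.0
```

View pics/c6.png

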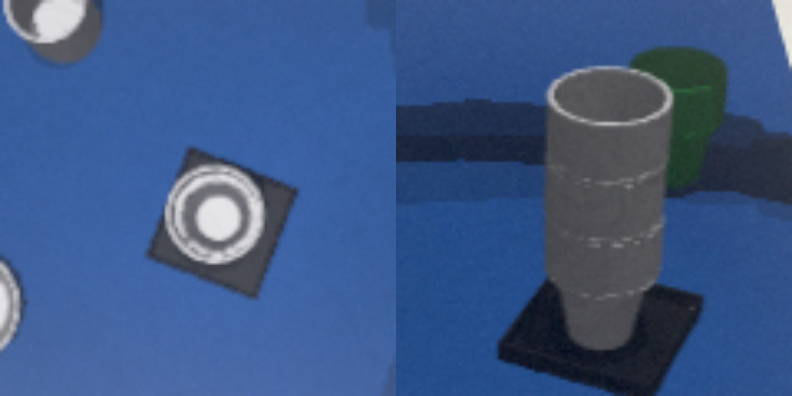

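The crops show one upright stack of three even collars in the tray. The top rim measures (469.8, 41.8, 153.4), 36.6 mm above the previous one, and the gripper is open and well away. Handing in.

```bash
python3 -c "
from workcell import robot
print(robot.job_done())"
```

```text
the job is handed in; nothing more can be done
None
```

I nested both loose cups into the cup in the tray: first cup B (the one by the green cup), then cup A. I released the stack and handed the job in at about 15.6 s.

- **Seating:** Each cup met the one below at the expected height, with 11–13 N at the wrist. The rims measured 81, 117 and 153 mm, so each step is about 36 mm, as it should be.
- **Position:** The last pictures show one straight, upright stack still standing in the tray. Its top rim centre is within about 1 mm of where the base cup's was.
- **Other objects:** I never gripped the green cup, tumbler, dish, bottle or screwdriver, and saw no sign that any had moved.
- **Disagreements:** The first base measurement was off by about 2 mm because the tray got into the colour mask, so I redid it before moving. The two loose cups' rims measured 77 mm against the stated 80 mm, while the base cup's measured 81 mm. I put most of that gap down to the tray floor, about 3 mm high, and the rest is calibration error. Nothing else disagreed.

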